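Clamp a watch in the case holder

ROBOT

A 7-joint arm with a two-finger parallel gripper is mounted at the origin on the work surface. World frame = base frame: x ahead of the robot, y to its left, z up, the work surface at z = 0. Lengths are in m, angles in rad, forces in N, time in s.
With the tool pointing down it reaches from about 0.425 to 0.95 m from the base axis. Payload 16.7 kg.
Tool frame: the origin (TCP) lies at the very end of the fingers, on their centre line; the grasp point (between the pads) lies 19 mm behind it (r.grip_depth is the z of the grasp point in the tool frame, in m); z points along the fingers, y is the direction in which the jaws open and shut (so a half turn about z gives the same grasp; the last joint's range is limited). The gripper opens to 94 mm and grips with 3 to 60 N. Pads are 16 mm wide; open, the fingers measure 119 mm over their backs; the gripper's body (75 mm by 177 mm) begins 78 mm behind the grasp point.
Start: joints at [-1.264, 0.426, 0.074, 1.606, -0.034, 1.111, -0.067], TCP at [0.298, 0.606, 0.205] pointing down, gripper open.
Joint ranges: [-2.85, 2.85], [-0.5, 2.14], [-1.23, 1.37], [0.21, 2.46], [-1.02, 4.16], [0.16, 2.05], [-2.73, 2.73]. Speed limits (rad/s): [1.89, 1.89, 2.39, 2.39, 3.01, 3.01, 3.01].

INTERFACE

Orientations are given as a 3x3 rotation matrix whose columns are the frame's x, y, z axes.
In Python, from cell import r, eyes, ticket gives the robot as it stands. The module is installed in compiled form; this text tells all that it offers.
- The arm moves only by the tool drive_tool, never from a script. Its argument "moves" is a list of rows, each an object of numbers: "jaw": the opening, from 0 (shut) to 1 (fully open); "tx", "ty", "tz": the shift along the world's x, y, z in m; "rx", "ry", "rz": the turn, a rotation vector about the world's x, y, z in rad. A call has 1 to 8 rows; each row is the pose to reach, as a shift and turn from the pose measured when the call began; what a row does not reach only later rows make up. A row lasts 1/8 s, in which the tool goes at most 62.5 mm and 10.7 degrees, less where a joint would pass 70% of its speed; a pose out of reach is approached as far as the arm can. A call with a gripper value outside its range is refused whole. The fingers move at their own pace and stop on an object; "force" is the grip in N (left out, the last holds). Time passes only in rows, so rows that repeat a pose let the fingers close. It gives the time, the measured TCP pose, the force and the opening at its end, in the units of the state.
- r.get_obs(): the state, without advancing time (a new reading comes with each control period).
- eyes.get_image(name): name is "side" or "top" or "wrist"; returns a dict with "frame" (384x512x3 uint8, red, green, blue), "fx", "fy", "cx", "cy" (pixels), "origin" and "attitude" of the camera in the world. Camera axes: x right, y down, z forward; pixel columns grow to the right and rows downward; lengths in m; the calibration is good to about 2 mm. A picture is of the moment at which its call begins. There is no depth.
- ticket.sign_off(): hands the job in, once; it reports no verdict.
The state is a dict: "clock": time; "joint_pos": joint angles; "joint_velocities": joint speeds; "joint_torque": joint torques, N m; "ee_pos": TCP position; "eef_rot": TCP orientation; "force": force on the tool from outside, world axes, zero at the start; "wrist_torque": the same for the moment, N m; "finger_gap": finger opening in m.
Only numpy, scipy, OpenCV 4.12 (cv2) and the standard library are available. Lean on these libraries where they do the work, as an engineer would, in place of code of your own. Each camera call takes 0.05 s, during which the arm holds its last target. There are 200 camera calls.

TASK

Clamp the watch in the case holder for inspection: with the outside of a finger, swing the flat clamp strap over the watch until it rests against its stop, and only then push the cam lever all the way down with the fingertips. Do not pick anything up; the watch and the other things on the counter stay where they are, and the hand ends clear.

Things in the scene. Friction and masses are not known exactly. Their poses are not given: they have to be found in the camera images.
- holder: Watch case holder, fixed: dark steel base plate 110 (x) x 200 (y) x 12 mm; origin at the centre of its underside, z up. At its middle four white pegs (9 mm high) hold a watch. Strap pivot post at y = +75 mm. At y = -75 mm a steel cheek (x -21.5 to -9.5 mm, up to 64 mm high) carries the cam lever and stops the strap's end; a block (top at 33 mm) lies under the strap's end.
- strap (a joint): Angle of the flat steel clamp strap about its upright pivot, rad. 0 = home across the watch (hard stop); grows counter-clockwise from above as it swings out to the holder's +x; limit 2.0, starts at 1.0 to 1.75. At angle q it points from the pivot along (sin q, -cos q) in the holder's x, y. Stays where left; swinging it takes 0.08 N m (1.3 N at 60 mm).
- strap_pivot (a point): On the strap's pivot axis at mid thickness, 38 mm above the counter. The strap is 18 mm wide, 160 mm long from here, 8 mm thick (34 to 42 mm above the counter); here it is a 30 mm disc with a 16 mm bolt head up to 50 mm. A brass screw head 14 mm wide, up to 58 mm high, stands on it 75 mm from the pivot; its rubber foot beneath passes 3 mm above the watch.
- strap_end (a point): Middle of the strap's free end, at mid thickness, 160 mm from the pivot.
- lever (a joint): Angle of the cam lever above level, rad: 0 = fully down (hard stop), level, pointing outward along the holder's -y; starts raised at 0.75 to 1.0 (limit 1.1), leaning outward; stays where left. Its axis is level, along the holder's x. Turning it takes about 0.25 N m (4 N at 62 mm from the axis).
- lever_pivot (a point): Middle of the lever on its axis, 52 mm above the counter, at x = 0, y = -75 mm in the holder's frame. The lever reaches 79 mm from here: a steel bar 14 mm wide, 8 mm thick (upper face 6 mm above the line through the axis), its last 26 mm a black plastic paddle 24 mm wide, 10 mm thick (upper face 7 mm above that line).
- lever_end (a point): Middle of the lever's outer end, 79 mm from the axis.
- watch: Loose steel watch head without its band, a disc 42 mm across and 10 mm thick lying on the base plate between the four pegs; origin at the centre of its underside, 12 mm above the counter; its top is 22 mm above the counter.
- opera_glasses: Bystander: brass opera glasses, lying, 60 x 90 x 38 mm; origin at the centre of its underside.
- tie_bar: Bystander: gold-coloured tie bar, lying, 58 x 7 x 8 mm; origin at the centre of its underside.
- tin_car: Bystander: red tin wind-up car, 88 x 42 x 41 mm, on its wheels; origin at the centre of its underside.
- baby_cup: Bystander: silver baby cup, 60 mm wide and 62 mm high, with a handle, standing; origin at the centre of its underside.
- cigar_holder: Bystander: mottled amber cigar holder, lying, 88 mm long and 13 mm thick; origin at the centre of its underside.
- loupe: Bystander: black eye loupe, 36 mm wide and 28 mm high, standing; origin at the centre of its underside.
There are look-alikes about, which are no part of the job. There is more than one size of the watch; the one meant has the size given above.

How it is judged:
By the outcome, as a careful person would: the job done as asked, in the order asked, and still so for the second after the job is handed in, with the robot touching nothing.
It also fails if it takes over 48 s, if anything falls off the work surface, if the arm or the gripper's body presses on something with over 40 N, if the wrist force passes 120 N, or if a joint passes its speed limit or range.

## Working session

There is one attempt and no reset: what is moved stays moved. The work goes in short steps, Python scripts to look and compute and a tool call to move; the robot and the scene stay as the last step left them, time stands still between calls to the robot, and variables do not carry over. Pictures are saved under pics/ and viewed, about 8 in all and at most 12, crops included, and the job is handed in when it is done.

Besides the shell and the picture viewer there is one more tool, called after ">>>" as a command line: name --argument value ..., lists and objects as JSON in quotes. drive_tool: Moves the arm, as the interface text tells. Its arguments: {"type":"object","properties":{"moves":{"type":"array","items":{"type":"object","properties":{"jaw":{"type":"number"},"tx":{"type":"number"},"ty":{"type":"number"},"tz":{"type":"number"},"rx":{"type":"number"},"ry":{"type":"number"},"rz":{"type":"number"}}}},"force":{"type":"number"}},"required":["moves"]}

```bash
mkdir -p pics; cat > h.py <<'E'
import numpy as np, cv2
from cell import r, eyes, ticket
def snap(n,f):
    d=eyes.get_image(n); cv2.imwrite(f'pics/{f}.png',d['frame'][:,:,::-1]); np.save(f'pics/{f}.npy',d,allow_pickle=True); return d
def load(f): return np.load(f'pics/{f}.npy',allow_pickle=True).item()
def ray(d,u,v):
    return np.array(d['origin']),np.array(d['attitude'])@np.array([(u-d['cx'])/d['fx'],(v-d['cy'])/d['fy'],1])
def plane(d,u,v,z):
    o,k=ray(d,u,v); return o+k*(z-o[2])/k[2]
def proj(d,p):
    c=np.array(d['attitude']).T@(np.array(p)-np.array(d['origin'])); return np.array([d['fx']*c[0]/c[2]+d['cx'],d['fy']*c[1]/c[2]+d['cy']])
E
python3 - <<'E'
from h import *
for n in('top','side'):
    d=snap(n,n+'0'); print(n,d['fx'],d['cx'],d['cy'],d['origin'],np.round(d['attitude'],3).tolist())
a=cv2.imread('pics/top0.png');b=cv2.imread('pics/side0.png')
cv2.imwrite('pics/top0b.png',cv2.resize(a,(800,600),interpolation=cv2.INTER_CUBIC))
cv2.imwrite('pics/side0b.png',cv2.resize(b,(800,600),interpolation=cv2.INTER_CUBIC))
o=r.get_obs();print(o['clock'],o['ee_pos'],np.round(o['eef_rot'],3).tolist(),o['finger_gap'])
E
```

```text
top 458.1572824666998 254.19662046975196 192.03259377873263 [0.4688158  0.0393792  1.15563445] [[0.021, -0.998, 0.066], [-1.0, -0.022, -0.007], [0.008, -0.066, -0.998]]
side 434.50373004115954 266.99829546913037 187.20444557633456 [ 0.01357182 -0.45639138  0.55388908] [[0.683, -0.418, 0.599], [-0.73, -0.382, 0.567], [-0.008, -0.824, -0.566]]
0.1 [0.29756925 0.60544312 0.20486711] [[-0.897, 0.441, -0.0], [0.441, 0.897, -0.001], [-0.0, -0.001, -1.0]] 0.0938596263131451
```

View pics/top0b.png

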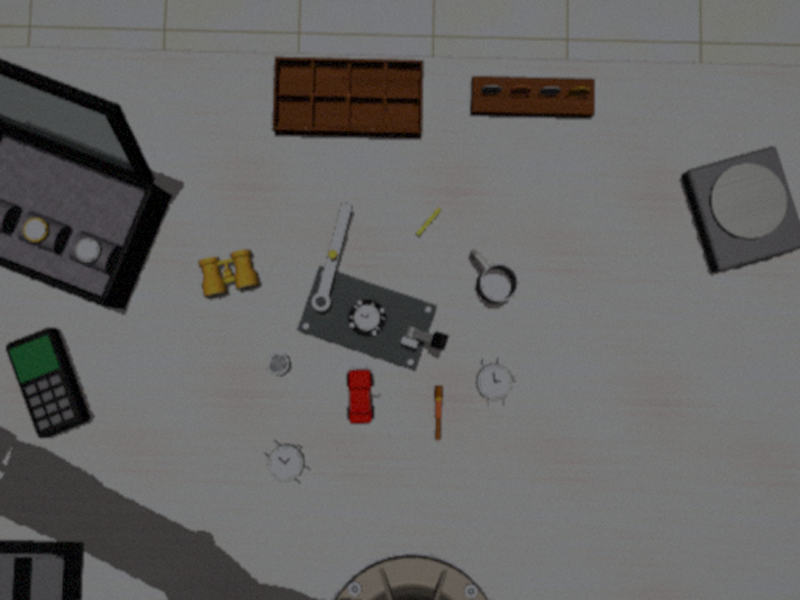

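View pics/side0b.png

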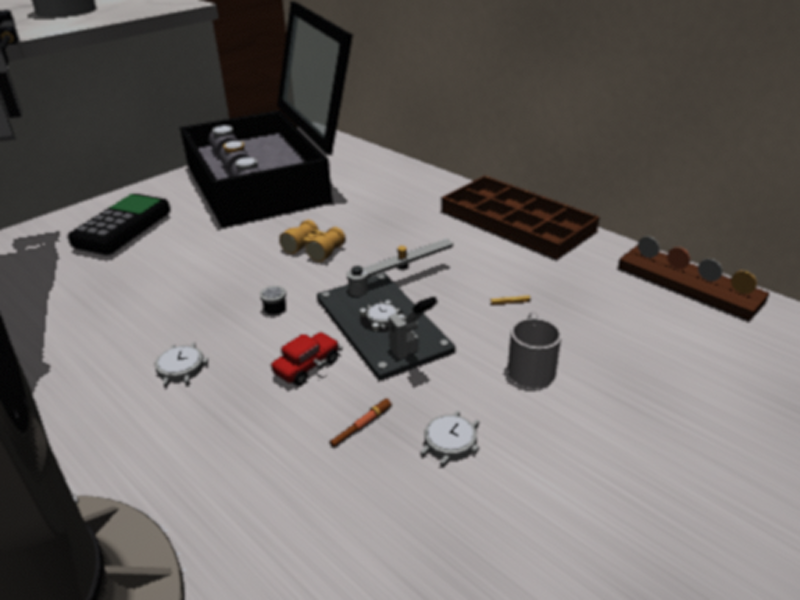

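The top view (800x600 pixels) shows the holder plate at about (368,318), the strap pivot at (321,301), the strap pointing up to (347,205), and the cam lever with its black paddle at (440,340). Candidates for the watch are:
- the one between the pegs at (366,317), the right one because it sits in the holder
- loose alarm or watch heads at (495,381) and (286,462)
- boxed watches at (35,228) and (88,248)

Next I'll measure, and check the choice in one close crop.

```bash
python3 - <<'E'
from h import *
d=load('top0'); s=load('side0')
f=d['frame'][:,:,::-1].copy()
hsv=cv2.cvtColor(f,cv2.COLOR_BGR2HSV)
g=cv2.cvtColor(f,cv2.COLOR_BGR2GRAY)
# plate: dark pixels in roi
roi=np.zeros_like(g); roi[150:245,175:300]=1
m=((g<85)&(roi>0)).astype(np.uint8)
cs,_=cv2.findContours(m,cv2.RETR_EXTERNAL,cv2.CHAIN_APPROX_NONE)
c=max(cs,key=cv2.contourArea); print('plate',cv2.contourArea(c),cv2.minAreaRect(c))
P=[plane(d,u,v,.012)[:2] for u,v in cv2.boxPoints(cv2.minAreaRect(c))]; print(np.round(P,4))
print('levels',np.percentile(g[150:245,175:300],[5,25,50,75,95]))
a=f[120:250,180:300]; b=s['frame'][:,:,::-1][140:250,190:310]
cv2.imwrite('pics/c0.png',np.hstack([cv2.resize(a,(400,433),interpolation=cv2.INTER_CUBIC),cv2.resize(b,(400,433),interpolation=cv2.INTER_CUBIC)]))
E
```

```text
plate 3358.5 ((237.38311767578125, 205.38140869140625), (95.01213073730469, 66.63241577148438), 38.2901611328125)
[[ 0.5149  0.2172]
 [ 0.6487  0.1177]
 [ 0.5047 -0.0722]
 [ 0.373   0.0281]]
levels [ 47.  64. 118. 120. 122.]
```

View pics/c0.png

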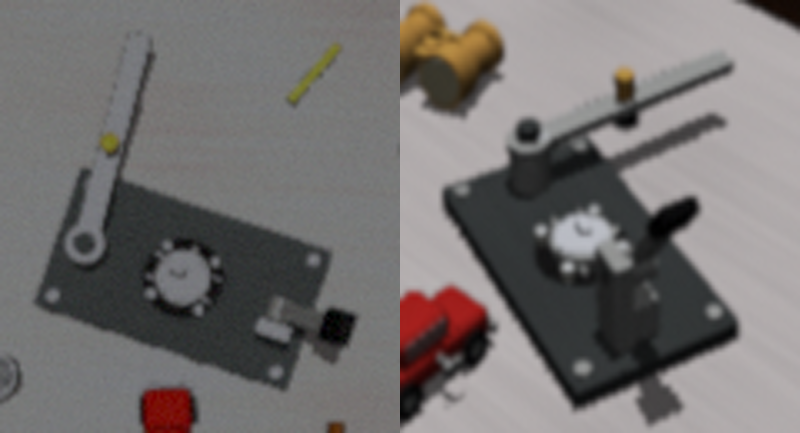

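The crop confirms the choice: the watch sits between the four white pegs at crop (182,276). It also shows the bolt at (85,243), the strap end at (138,33), the brass screw at (109,143) and the paddle at (338,327). The plate corners are (38,302), (83,170), (330,252) and (285,388).

```bash
python3 - <<'E'
from h import *
d=load('top0'); s=load('side0')
T=lambda x,y:(180+x/3.3333-.35,120+y/3.3308-.35)
S=lambda x,y:(190+x/3.3333-.35,140+y/3.936-.35)
W=lambda x,y,z:plane(d,*T(x,y),z)
C=np.array([W(*c,.012) for c in[(38,302),(83,170),(330,252),(285,388)]])[:,:2]
print('corners',np.round(C,4).tolist(),'sides',[round(float(np.linalg.norm(C[i]-C[i-1])),4) for i in range(4)],'centre',C.mean(0))
ey=(C[0]+C[1]-C[2]-C[3]);ey/=np.linalg.norm(ey);print('yaw(y axis)',np.arctan2(-ey[0],ey[1]))
B=W(85,243,.050);E_=W(138,33,.042);K=W(109,143,.058);L=W(338,327,.1);wt=W(182,276,.022)
print('bolt',B,'end',E_,'len',np.linalg.norm((E_-B)[:2]),'screw',K,np.linalg.norm((K-B)[:2]),'watch',wt)
# holder frame from centre, yaw; refine yaw by plate
def side(p,z):return plane(s,*S(*p),z)
print('side: bolt',side((528,127),.050),'screw',side((625,74),.058),'end',side((731,63),.040),'watch',side((583,233),.022))
yaw=np.arctan2(-ey[0],ey[1]);R=np.array([[np.cos(yaw),-np.sin(yaw)],[np.sin(yaw),np.cos(yaw)]])
c=wt[:2]
for n,p in(('bolt',B),('end',E_),('screw',K)):print(n,R.T@(p[:2]-C.mean(0)))
v=R.T@(E_-B)[:2];print('q',np.arctan2(v[0],-v[1]))
# lever paddle: triangulate top & side
o1,k1=ray(d,*T(338,327));o2,k2=ray(s,*S(676,218))
t=np.linalg.lstsq(np.c_[k1,-k2],o2-o1,rcond=None)[0];p=(o1+k1*t[0]+o2+k2*t[1])/2;print('paddle',p,'gap',np.linalg.norm(o1+k1*t[0]-o2-k2*t[1]),R.T@(p[:2]-C.mean(0)))
E
```

```text
corners [[0.495, 0.1877], [0.595, 0.1569], [0.5373, -0.03], [0.4348, 0.0018]] sides [0.1954, 0.1046, 0.1956, 0.1072] centre [0.51553842 0.07909012]
yaw(y axis) -0.3064007747789531
bolt [0.53765211 0.15004517 0.05      ] end [0.69414109 0.11621844 0.042     ] len 0.16010323906179877 screw [0.60998904 0.13396581 0.058     ] 0.07410247437552334 watch [0.51640098 0.0802058  0.022     ]
side: bolt [ 0.70631936 -0.04118428  0.05      ] screw [ 0.78517341 -0.06364828  0.058     ] end [ 0.87378369 -0.09707584  0.04      ] watch [ 0.68118308 -0.10260704  0.022     ]
bolt [-0.00031834  0.07432048]
end [0.15908534 0.08927083]
screw [0.07349952 0.08080892]
q 1.6643120445806625
paddle [ 0.52478574 -0.11966653  0.13575909] gap 0.20247868733529664 [ 0.06876741 -0.18671037]
```

```bash
cat >> h.py <<'E'
H=np.array([.5157,.0795]); YAW=-.306
RH=np.array([[np.cos(YAW),-np.sin(YAW)],[np.sin(YAW),np.cos(YAW)]])
def h2w(x,y): return H+RH@np.array([x,y])
def w2h(p): return RH.T@(np.array(p)[:2]-H)
def go(xyz,ang=None):
    """shift and rz to bring tcp to xyz and tool y axis to world angle ang (mod pi)"""
    o=r.get_obs(); R=o['eef_rot']; a=np.arctan2(R[1,1],R[0,1])
    print('clock',round(o['clock'],2),'shift',np.round(np.array(xyz)-o['ee_pos'],4),'tool y ang',round(a,3),'rz',None if ang is None else round((ang-a+np.pi/2)%np.pi-np.pi/2,3))
E
python3 - <<'E'
from h import *
d=load('top0'); s=load('side0')
T=lambda x,y:(180+x/3.3333-.35,120+y/3.3308-.35)
S=lambda x,y:(190+(x-400)/3.3333-.35,140+y/3.936-.35)
for n,p,z in(('bolt',(528,127),.05),('screw',(625,74),.058),('end',(731,63),.04),('watch',(583,233),.022)):
    w=plane(s,*S(*p),z);print(n,w,w2h(w))
o1,k1=ray(d,*T(338,327));o2,k2=ray(s,*S(676,218))
t=np.linalg.lstsq(np.c_[k1,-k2],o2-o1,rcond=None)[0];p=(o1+k1*t[0]+o2+k2*t[1])/2;print('paddle',p,'gap',np.linalg.norm(o1+k1*t[0]-o2-k2*t[1]),w2h(p))
piv=h2w(0,.075)
for q in (1.66,1.35,1.0,.65,.3,0):
    u=np.array([np.sin(q),-np.cos(q)]);n=np.array([np.cos(q),np.sin(q)])
    g=.02 if q==1.66 else 0
    c=h2w(*(np.array([0,.075])+.11*u+(.0215+g)*n)); print('q',q,'tcp',np.round(c,4),'push angle',round(YAW+q-np.pi,3))
go([.6525,.1605,.03],YAW+1.66-np.pi)
E
```

```text
bolt [0.53193984 0.14987674 0.05      ] [-0.00571533  0.07199968]
screw [0.60556888 0.13349885 0.058     ] [0.06942714 0.07856312]
end [0.68619844 0.1089147  0.04      ] [0.15371705 0.07941039]
watch [0.51296101 0.08112051 0.022     ] [-0.00309993  0.00072012]
paddle [ 0.47937911 -0.03011157  0.10314971] gap 0.0022321481191811317 [-0.0016135  -0.11546125]
q 1.66 tcp [0.6546 0.1679] push angle -1.788
q 1.35 tcp [0.6442 0.1143] push angle -2.098
q 1.0 tcp [0.6252 0.0802] push angle -2.448
q 0.65 tcp [0.5956 0.0547] push angle -2.798
q 0.3 tcp [0.5591 0.0409] push angle -3.148
q 0 tcp [0.5257 0.0396] push angle -3.448
clock 0.1 shift [ 0.3549 -0.4449 -0.1749] tool y ang 1.114 rz 0.24
```

The two views agree to 2–6 mm, and the lever comes out at about 0.9 rad. Closing the jaws and moving to beside the strap's outer face.

>>> drive_tool --moves '[{"jaw": 0, "tx": 0.02, "ty": -0.06, "tz": 0.03}, {"jaw": 0, "tx": 0.04, "ty": -0.12, "tz": 0.04}, {"jaw": 0, "tx": 0.06, "ty": -0.18, "tz": 0.04}, {"jaw": 0, "tx": 0.08, "ty": -0.24, "tz": 0.04, "rz": 0.06}, {"jaw": 0, "tx": 0.12, "ty": -0.28, "tz": 0.04, "rz": 0.12}, {"jaw": 0, "tx": 0.16, "ty": -0.32, "tz": 0.03, "rz": 0.18}, {"jaw": 0, "tx": 0.2, "ty": -0.35, "tz": 0.02, "rz": 0.24}, {"jaw": 0, "tx": 0.24, "ty": -0.38, "tz": 0.0, "rz": 0.24}]'

```text
invalid input at $.moves[0]: expected keys jaw, tx, ty, tz, rx, ry, rz
```

```bash
python3 - <<'E'
from h import *
go([.6565,.174,.03],YAW+1.66-np.pi); print(r.get_obs()['finger_gap'])
E
```

```text
clock 0.1 shift [ 0.3589 -0.4314 -0.1749] tool y ang 1.114 rz 0.24
0.0938596263131451
```

All seven keys are needed in each row.

>>> drive_tool --moves '[{"jaw": 0, "tx": 0.02, "ty": -0.06, "tz": 0.03, "rx": 0, "ry": 0, "rz": 0}, {"jaw": 0, "tx": 0.04, "ty": -0.12, "tz": 0.04, "rx": 0, "ry": 0, "rz": 0}, {"jaw": 0, "tx": 0.06, "ty": -0.18, "tz": 0.04, "rx": 0, "ry": 0, "rz": 0}, {"jaw": 0, "tx": 0.08, "ty": -0.24, "tz": 0.04, "rx": 0, "ry": 0, "rz": 0.06}, {"jaw": 0, "tx": 0.12, "ty": -0.28, "tz": 0.04, "rx": 0, "ry": 0, "rz": 0.12}, {"jaw": 0, "tx": 0.16, "ty": -0.32, "tz": 0.03, "rx": 0, "ry": 0, "rz": 0.18}, {"jaw": 0, "tx": 0.2, "ty": -0.35, "tz": 0.02, "rx": 0, "ry": 0, "rz": 0.24}, {"jaw": 0, "tx": 0.24, "ty": -0.38, "tz": 0.0, "rx": 0, "ry": 0, "rz": 0.24}]'

```text
clock: 1.1
ee_pos: [0.539, 0.2244, 0.205]
eef_rot: [[-0.977, 0.214, 0.001], [0.214, 0.977, -0.0], [-0.001, -0.0, -1.0]]
force: [-0.7, 1.0, 0.5]
finger_gap: 0.0175
```

```bash
python3 - <<'E'
from h import *
go([.6565,.174,.03],YAW+1.66-np.pi); print(r.get_obs()['finger_gap'])
E
```

```text
clock 1.1 shift [ 0.1175 -0.0504 -0.175 ] tool y ang 1.355 rz -0.001
0.017538100344603576
```

>>> drive_tool --moves '[{"jaw": 0, "tx": 0.06, "ty": -0.025, "tz": 0, "rx": 0, "ry": 0, "rz": 0}, {"jaw": 0, "tx": 0.117, "ty": -0.05, "tz": -0.02, "rx": 0, "ry": 0, "rz": 0}, {"jaw": 0, "tx": 0.117, "ty": -0.05, "tz": -0.07, "rx": 0, "ry": 0, "rz": 0}, {"jaw": 0, "tx": 0.117, "ty": -0.05, "tz": -0.12, "rx": 0, "ry": 0, "rz": 0}, {"jaw": 0, "tx": 0.117, "ty": -0.05, "tz": -0.155, "rx": 0, "ry": 0, "rz": 0}, {"jaw": 0, "tx": 0.117, "ty": -0.05, "tz": -0.174, "rx": 0, "ry": 0, "rz": 0}, {"jaw": 0, "tx": 0.117, "ty": -0.05, "tz": -0.174, "rx": 0, "ry": 0, "rz": 0}]'

```text
clock: 1.98
ee_pos: [0.6555, 0.1742, 0.0302]
eef_rot: [[-0.977, 0.214, -0.001], [0.214, 0.977, -0.001], [0.0, -0.001, -1.0]]
force: [-0.8, 0.2, 0.0]
finger_gap: 0.0002
```

```bash
python3 - <<'E'
from h import *
a=snap('top','t1')['frame'][100:250,150:300];b=snap('side','s1')['frame'][100:250,180:330]
cv2.imwrite('pics/c1.png',np.hstack([cv2.resize(x[:,:,::-1],(400,400),interpolation=cv2.INTER_CUBIC) for x in(a,b)]))
o=r.get_obs();print(o['force'],o['ee_pos'],o['finger_gap'])
E
```

```text
[ 0.31168679 -0.21562563  1.9083705 ] [0.65681748 0.17455243 0.03230947] 0.0001035445354669309
```

View pics/c1.png

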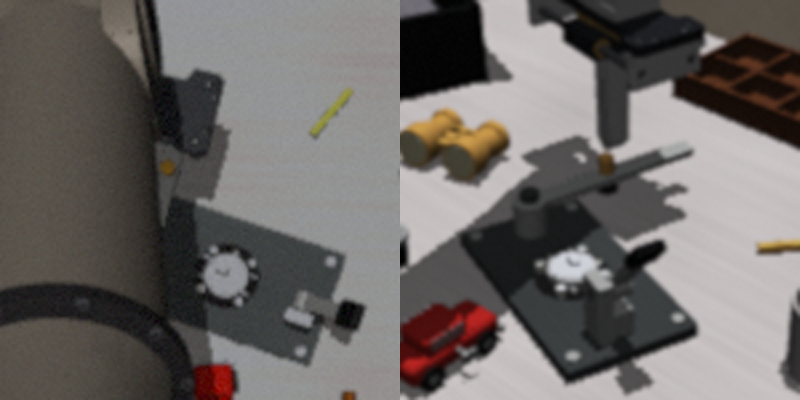

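The side view shows the shut fingers standing behind the strap's outer face at (615,140), with the strap untouched. Computing the arc points.

```bash
cat >> h.py <<'E'
def arc(qs,rad=.11,off=.0215,base=None):
    o=r.get_obs();p=o['ee_pos'] if base is None else base;R=o['eef_rot'];a=np.arctan2(R[1,1],R[0,1])
    for q in qs:
        u=np.array([np.sin(q),-np.cos(q)]);n=np.array([np.cos(q),np.sin(q)])
        c=h2w(*(np.array([0,.075])+rad*u+off*n)); print(round(q,2),np.round(c-p[:2],3),'rz',round((YAW+q-a+np.pi/2)%np.pi-np.pi/2,2))
E
python3 -c "
from h import *
arc(np.arange(1.6,.85,-.1),base=np.array([.656,.1744]))"
```

```text
1.6 [-0.006 -0.033] rz -0.06
1.5 [-0.008 -0.044] rz -0.16
1.4 [-0.01  -0.055] rz -0.26
1.3 [-0.014 -0.065] rz -0.36
1.2 [-0.018 -0.076] rz -0.46
1.1 [-0.024 -0.085] rz -0.56
1.0 [-0.031 -0.094] rz -0.66
0.9 [-0.038 -0.103] rz -0.76
```

>>> drive_tool --moves '[{"jaw": 0, "tx": -0.003, "ty": -0.017, "tz": -0.002, "rx": 0, "ry": 0, "rz": 0}, {"jaw": 0, "tx": -0.006, "ty": -0.033, "tz": -0.002, "rx": 0, "ry": 0, "rz": -0.06}, {"jaw": 0, "tx": -0.008, "ty": -0.044, "tz": -0.002, "rx": 0, "ry": 0, "rz": -0.16}, {"jaw": 0, "tx": -0.01, "ty": -0.055, "tz": -0.002, "rx": 0, "ry": 0, "rz": -0.26}, {"jaw": 0, "tx": -0.014, "ty": -0.065, "tz": -0.002, "rx": 0, "ry": 0, "rz": -0.36}, {"jaw": 0, "tx": -0.018, "ty": -0.076, "tz": -0.002, "rx": 0, "ry": 0, "rz": -0.46}, {"jaw": 0, "tx": -0.024, "ty": -0.085, "tz": -0.002, "rx": 0, "ry": 0, "rz": -0.56}, {"jaw": 0, "tx": -0.031, "ty": -0.094, "tz": -0.002, "rx": 0, "ry": 0, "rz": -0.66}]'

```text
clock: 3.08
ee_pos: [0.6259, 0.0788, 0.0311]
eef_rot: [[-0.635, 0.773, 0.003], [0.773, 0.635, -0.001], [-0.003, 0.002, -1.0]]
force: [1.8, -0.1, -0.5]
finger_gap: 0.0002
```

```bash
python3 - <<'E'
from h import *
o=r.get_obs();print(o['ee_pos'],o['force'],o['clock'])
arc(np.arange(.9,.15,-.1))
b=snap('side','s2')['frame'][100:250,180:330];a=snap('top','t2')['frame'][100:250,150:300]
cv2.imwrite('pics/c2.png',np.hstack([cv2.resize(x[:,:,::-1],(400,400),interpolation=cv2.INTER_CUBIC) for x in(a,b)]))
E
```

```text
[0.62588807 0.07881924 0.03106214] [ 1.80224813 -0.09212723 -0.53787135] 3.075
0.9 [-0.008 -0.007] rz -0.09
0.8 [-0.017 -0.014] rz -0.19
0.7 [-0.026 -0.021] rz -0.29
0.6 [-0.035 -0.027] rz -0.39
0.5 [-0.045 -0.032] rz -0.49
0.4 [-0.056 -0.035] rz -0.59
0.3 [-0.067 -0.038] rz -0.69
0.2 [-0.078 -0.039] rz -0.79
```

View pics/c2.png

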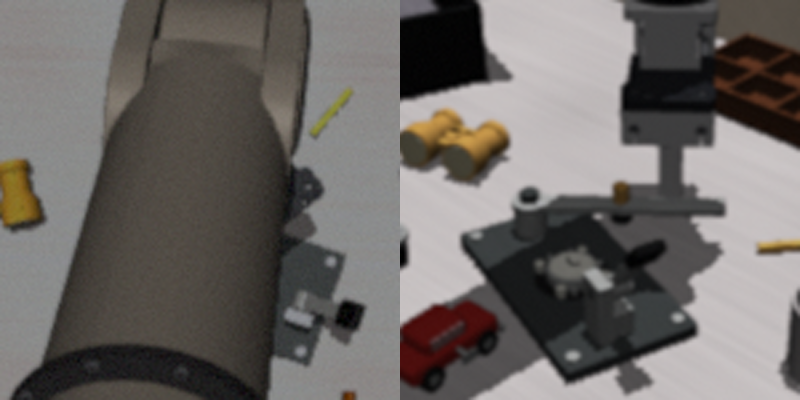

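The side view shows the finger back pressing the strap, which has swung to about q = 1.0; the screw is at (621,192) and everything else is undisturbed. Continuing.

>>> drive_tool --moves '[{"jaw": 0, "tx": -0.008, "ty": -0.007, "tz": -0.001, "rx": 0, "ry": 0, "rz": -0.09}, {"jaw": 0, "tx": -0.017, "ty": -0.014, "tz": -0.001, "rx": 0, "ry": 0, "rz": -0.19}, {"jaw": 0, "tx": -0.026, "ty": -0.021, "tz": -0.001, "rx": 0, "ry": 0, "rz": -0.29}, {"jaw": 0, "tx": -0.035, "ty": -0.027, "tz": -0.001, "rx": 0, "ry": 0, "rz": -0.39}, {"jaw": 0, "tx": -0.045, "ty": -0.032, "tz": -0.001, "rx": 0, "ry": 0, "rz": -0.49}, {"jaw": 0, "tx": -0.056, "ty": -0.035, "tz": -0.001, "rx": 0, "ry": 0, "rz": -0.59}, {"jaw": 0, "tx": -0.067, "ty": -0.038, "tz": -0.001, "rx": 0, "ry": 0, "rz": -0.69}, {"jaw": 0, "tx": -0.078, "ty": -0.039, "tz": -0.001, "rx": 0, "ry": 0, "rz": -0.79}]'

```text
clock: 4.18
ee_pos: [0.5474, 0.0387, 0.0304]
eef_rot: [[0.104, 0.995, 0.001], [0.995, -0.104, -0.003], [-0.002, 0.002, -1.0]]
force: [0.4, -0.7, -0.1]
finger_gap: 0.0006
```

```bash
python3 - <<'E'
from h import *
o=r.get_obs();print(o['ee_pos'],o['force'],o['clock'])
arc([.15,.1,.05,0,-.02,-.04])
E
```

```text
[0.54743608 0.03873355 0.03039287] [ 0.382335   -0.66352894 -0.14959065] 4.175
0.15 [-0.005  0.   ] rz -0.05
0.1 [-0.011  0.   ] rz -0.1
0.05 [-0.016  0.   ] rz -0.15
0 [-0.022  0.001] rz -0.2
-0.02 [-0.024  0.001] rz -0.22
-0.04 [-0.026  0.002] rz -0.24
```

Slow last stretch, watching for the stop in the force.

>>> drive_tool --moves '[{"jaw": 0, "tx": -0.005, "ty": 0, "tz": 0, "rx": 0, "ry": 0, "rz": -0.05}, {"jaw": 0, "tx": -0.011, "ty": 0, "tz": 0, "rx": 0, "ry": 0, "rz": -0.1}, {"jaw": 0, "tx": -0.016, "ty": 0, "tz": 0, "rx": 0, "ry": 0, "rz": -0.15}, {"jaw": 0, "tx": -0.019, "ty": 0.0005, "tz": 0, "rx": 0, "ry": 0, "rz": -0.18}, {"jaw": 0, "tx": -0.021, "ty": 0.001, "tz": 0, "rx": 0, "ry": 0, "rz": -0.2}, {"jaw": 0, "tx": -0.021, "ty": 0.001, "tz": 0, "rx": 0, "ry": 0, "rz": -0.2}]'

```text
clock: 4.92
ee_pos: [0.5264, 0.0399, 0.0304]
eef_rot: [[0.299, 0.954, 0.001], [0.954, -0.299, -0.003], [-0.002, 0.001, -1.0]]
force: [0.2, 0.8, 1.0]
finger_gap: 0.0005
```

>>> drive_tool --moves '[{"jaw": 0, "tx": -0.002, "ty": 0.0005, "tz": 0, "rx": 0, "ry": 0, "rz": 0}, {"jaw": 0, "tx": -0.002, "ty": 0.0005, "tz": 0, "rx": 0, "ry": 0, "rz": 0}]'

```text
clock: 5.18
ee_pos: [0.5243, 0.0404, 0.0304]
eef_rot: [[0.298, 0.954, 0.001], [0.954, -0.298, -0.002], [-0.002, 0.001, -1.0]]
force: [0.3, 0.0, -0.2]
finger_gap: 0.0001
```

>>> drive_tool --moves '[{"jaw": 0, "tx": -0.002, "ty": 0.0005, "tz": 0, "rx": 0, "ry": 0, "rz": 0}, {"jaw": 0, "tx": -0.002, "ty": 0.0005, "tz": 0, "rx": 0, "ry": 0, "rz": 0}]'

```text
clock: 5.42
ee_pos: [0.5224, 0.0409, 0.0305]
eef_rot: [[0.298, 0.954, 0.001], [0.954, -0.298, -0.003], [-0.002, 0.002, -1.0]]
force: [1.2, -0.2, -1.0]
finger_gap: 0.0006
```

>>> drive_tool --moves '[{"jaw": 0, "tx": -0.0015, "ty": 0.0005, "tz": 0, "rx": 0, "ry": 0, "rz": 0}, {"jaw": 0, "tx": -0.0015, "ty": 0.0005, "tz": 0, "rx": 0, "ry": 0, "rz": 0}]'

```text
clock: 5.68
ee_pos: [0.5221, 0.041, 0.0307]
eef_rot: [[0.298, 0.954, 0.004], [0.954, -0.298, -0.003], [-0.002, 0.004, -1.0]]
force: [7.5, -3.7, -7.6]
finger_gap: 0.0
```

```bash
python3 - <<'E'
from h import *
o=r.get_obs();print(o['ee_pos'],o['force'],o['wrist_torque'],w2h(o['ee_pos']))
b=snap('side','s3')['frame'][120:240,210:330]
cv2.imwrite('pics/c3.png',cv2.resize(b[:,:,::-1],(600,600),interpolation=cv2.INTER_CUBIC))
E
```

```text
[0.52214729 0.04097649 0.03070168] [ 7.49197838 -3.73268431 -7.6225211 ] [-0.94901776 -1.94868953  0.02244133] [ 0.01775287 -0.03479172]
```

View pics/c3.png

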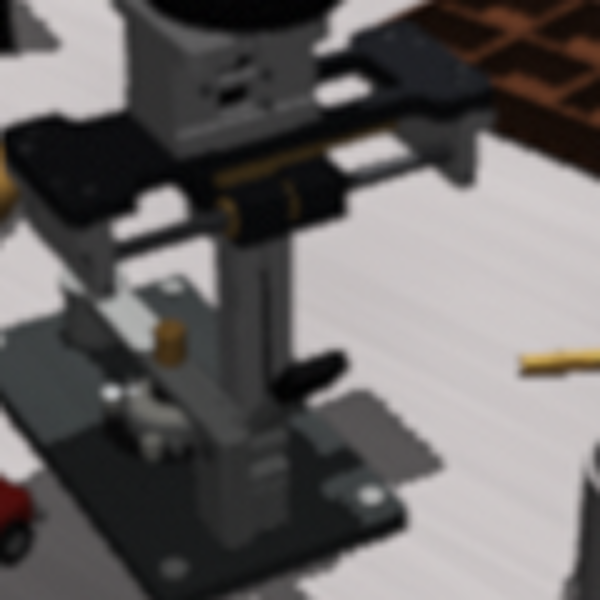

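Contact force rose at holder x = 17.8 mm. That is about 3.7 mm short of my estimate, and it matches the side view's offset, so the strap looks to be home: it runs from the pivot (110,300) to the cheek (240,430). Backing off and checking.

>>> drive_tool --moves '[{"jaw": 0, "tx": 0.01, "ty": -0.003, "tz": 0, "rx": 0, "ry": 0, "rz": 0}, {"jaw": 0, "tx": 0.038, "ty": -0.012, "tz": 0, "rx": 0, "ry": 0, "rz": 0}, {"jaw": 0, "tx": 0.057, "ty": -0.018, "tz": 0.04, "rx": 0, "ry": 0, "rz": 0}, {"jaw": 0, "tx": 0.075, "ty": -0.02, "tz": 0.1, "rx": 0, "ry": 0, "rz": 0}, {"jaw": 0, "tx": 0.1, "ty": -0.05, "tz": 0.14, "rx": 0, "ry": 0, "rz": 0}, {"jaw": 0, "tx": 0.1, "ty": -0.1, "tz": 0.16, "rx": 0, "ry": 0, "rz": 0}, {"jaw": 0, "tx": 0.1, "ty": -0.15, "tz": 0.16, "rx": 0, "ry": 0, "rz": 0}, {"jaw": 0, "tx": 0.1, "ty": -0.2, "tz": 0.16, "rx": 0, "ry": 0, "rz": 0}]'

```text
clock: 6.72
ee_pos: [0.6223, -0.1604, 0.191]
eef_rot: [[0.298, 0.955, 0.004], [0.955, -0.298, -0.003], [-0.002, 0.004, -1.0]]
force: [0.7, -0.6, -0.1]
finger_gap: 0.0007
```

```bash
python3 - <<'E'
from h import *
b=snap('side','s4')['frame'][120:240,210:330];a=snap('top','t4')['frame'][130:250,180:300]
cv2.imwrite('pics/c4.png',np.hstack([cv2.resize(x[:,:,::-1],(400,400),interpolation=cv2.INTER_CUBIC) for x in(a,b)]))
o=r.get_obs();print(o['ee_pos'],o['force'],o['clock'])
E
```

```text
[ 0.62093525 -0.1655356   0.19128236] [-0.68865642  1.34844677  0.29295925] 6.825
```

View pics/c4.png

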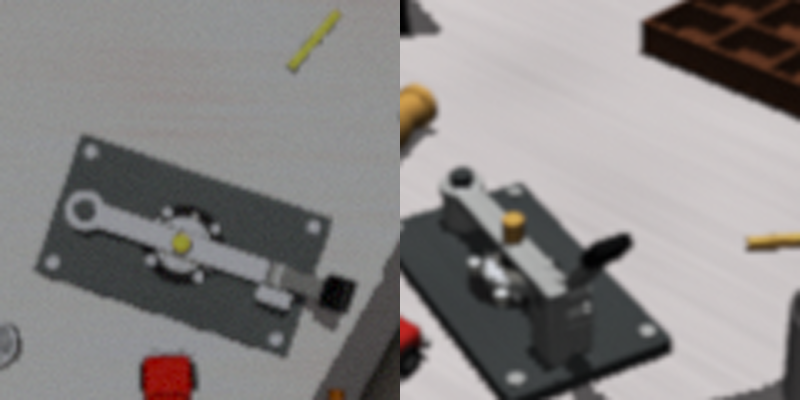

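Top crop: bolt (85,211) to screw (181,243) has slope 0.333, and the plate edge (83,136) to (330,218) has slope 0.332. So the strap is home against the cheek with the watch in place. The paddle is at (337,293), still raised. Working out the lever push.

```bash
python3 - <<'E'
from h import *
d=load('t4')
T=lambda x,y:(180+x/3.3333-.35,130+y/3.3333-.35)
B=plane(d,*T(85,211),.05);K=plane(d,*T(181,243),.058);v=RH.T@(K-B)[:2];print('q',np.arctan2(v[0],-v[1]),np.linalg.norm(v))
print('paddle top view at z .105:',w2h(plane(d,*T(337,293),.105)))
o=np.array([-.003,-.001]); p=r.get_obs()['ee_pos']
for a in(.95,.8,.65,.5,.35,.2,.1,0):
    s=.063+.009*(1-a/.95); y=-.075-s*np.cos(a)+.007*np.sin(a)+.008; z=.052+s*np.sin(a)+.007*np.cos(a)
    w=h2w(*(o+[0,y])); print(a,'tcp',np.round([*w,z],4),'shift',np.round(np.array([*w,z])-p,3))
go([0,0,0],YAW)
E
```

```text
q 0.0026723280751982784 0.0737633357215898
paddle top view at z .105: [-0.00030821 -0.11502023]
0.95 tcp [ 0.483  -0.014   0.1073] shift [-0.138  0.152 -0.084]
0.8 tcp [ 0.4803 -0.0224  0.1031] shift [-0.141  0.143 -0.088]
0.65 tcp [ 0.4778 -0.0304  0.0974] shift [-0.143  0.135 -0.094]
0.5 tcp [ 0.4756 -0.0375  0.0904] shift [-0.145  0.128 -0.101]
0.35 tcp [ 0.4736 -0.0437  0.0821] shift [-0.147  0.122 -0.109]
0.2 tcp [ 0.4721 -0.0486  0.0728] shift [-0.149  0.117 -0.118]
0.1 tcp [ 0.4713 -0.0512  0.0661] shift [-0.15   0.114 -0.125]
0 tcp [ 0.4707 -0.0531  0.059 ] shift [-0.15   0.112 -0.132]
clock 6.83 shift [-0.6209  0.1655 -0.1913] tool y ang -0.31 rz 0.004
```

>>> drive_tool --moves '[{"jaw": 0, "tx": -0.04, "ty": 0.045, "tz": 0, "rx": 0, "ry": 0, "rz": 0}, {"jaw": 0, "tx": -0.08, "ty": 0.09, "tz": 0, "rx": 0, "ry": 0, "rz": 0}, {"jaw": 0, "tx": -0.12, "ty": 0.13, "tz": 0, "rx": 0, "ry": 0, "rz": 0}, {"jaw": 0, "tx": -0.137, "ty": 0.154, "tz": -0.02, "rx": 0, "ry": 0, "rz": 0}, {"jaw": 0, "tx": -0.137, "ty": 0.154, "tz": -0.05, "rx": 0, "ry": 0, "rz": 0}, {"jaw": 0, "tx": -0.137, "ty": 0.154, "tz": -0.072, "rx": 0, "ry": 0, "rz": 0}, {"jaw": 0, "tx": -0.137, "ty": 0.154, "tz": -0.072, "rx": 0, "ry": 0, "rz": 0}]'

```text
clock: 7.7
ee_pos: [0.4831, -0.0116, 0.1185]
eef_rot: [[0.305, 0.952, 0.001], [0.952, -0.305, -0.007], [-0.006, 0.003, -1.0]]
force: [0.6, -0.3, 1.0]
finger_gap: 0.0004
```

```bash
python3 - <<'E'
from h import *
b=snap('side','s5')['frame'][120:240,210:330];a=snap('top','t5')['frame'][130:250,180:300]
cv2.imwrite('pics/c5.png',np.hstack([cv2.resize(x[:,:,::-1],(400,400),interpolation=cv2.INTER_CUBIC) for x in(a,b)]))
o=r.get_obs();p=o['ee_pos'];print(p,o['force'],o['clock'])
of=np.array([-.003,-.001])
for a in(.95,.8,.65,.5,.35,.2,.1,0):
    s=.063+.009*(1-a/.95); y=-.075-s*np.cos(a)+.007*np.sin(a)+.008; z=.052+s*np.sin(a)+.007*np.cos(a)
    print(a,'shift',np.round(np.array([*h2w(*(of+[0,y])),z])-p,3))
E
```

```text
[ 0.48424918 -0.01178675  0.11986731] [ 0.51204053 -0.76684975  0.36074214] 7.8
0.95 shift [-0.001 -0.002 -0.013]
0.8 shift [-0.004 -0.011 -0.017]
0.65 shift [-0.006 -0.019 -0.022]
0.5 shift [-0.009 -0.026 -0.029]
0.35 shift [-0.011 -0.032 -0.038]
0.2 shift [-0.012 -0.037 -0.047]
0.1 shift [-0.013 -0.039 -0.054]
0 shift [-0.014 -0.041 -0.061]
```

View pics/c5.png

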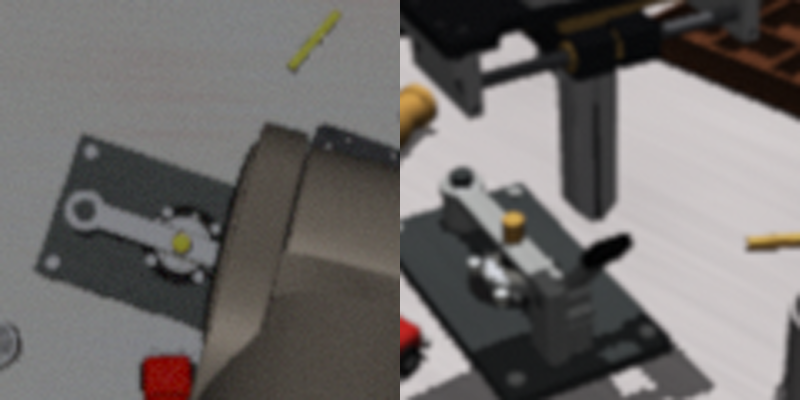

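The side view shows the fingertips at (595,215), over the lever and clear of the paddle at (608,250). Pushing the lever along its arc.

>>> drive_tool --moves '[{"jaw": 0, "tx": -0.001, "ty": -0.002, "tz": -0.013, "rx": 0, "ry": 0, "rz": 0}, {"jaw": 0, "tx": -0.004, "ty": -0.011, "tz": -0.017, "rx": 0, "ry": 0, "rz": 0}, {"jaw": 0, "tx": -0.006, "ty": -0.019, "tz": -0.022, "rx": 0, "ry": 0, "rz": 0}, {"jaw": 0, "tx": -0.009, "ty": -0.026, "tz": -0.029, "rx": 0, "ry": 0, "rz": 0}, {"jaw": 0, "tx": -0.011, "ty": -0.032, "tz": -0.038, "rx": 0, "ry": 0, "rz": 0}, {"jaw": 0, "tx": -0.012, "ty": -0.037, "tz": -0.047, "rx": 0, "ry": 0, "rz": 0}, {"jaw": 0, "tx": -0.013, "ty": -0.039, "tz": -0.054, "rx": 0, "ry": 0, "rz": 0}, {"jaw": 0, "tx": -0.013, "ty": -0.04, "tz": -0.057, "rx": 0, "ry": 0, "rz": 0}]'

```text
clock: 8.8
ee_pos: [0.4709, -0.0521, 0.0623]
eef_rot: [[0.306, 0.952, 0.003], [0.952, -0.306, -0.006], [-0.005, 0.004, -1.0]]
force: [-0.2, 2.0, 2.5]
finger_gap: 0.0006
```

>>> drive_tool --moves '[{"jaw": 0, "tx": 0, "ty": 0, "tz": -0.002, "rx": 0, "ry": 0, "rz": 0}, {"jaw": 0, "tx": 0, "ty": 0, "tz": -0.003, "rx": 0, "ry": 0, "rz": 0}]'

```text
clock: 9.05
ee_pos: [0.4708, -0.0523, 0.0593]
eef_rot: [[0.306, 0.952, 0.003], [0.952, -0.306, -0.006], [-0.005, 0.004, -1.0]]
force: [-0.2, -1.5, 4.0]
finger_gap: 0.0003
```

Keep lowering until the hard stop shows in the force.

>>> drive_tool --moves '[{"jaw": 0, "tx": 0, "ty": 0, "tz": -0.001, "rx": 0, "ry": 0, "rz": 0}, {"jaw": 0, "tx": 0, "ty": 0, "tz": -0.0015, "rx": 0, "ry": 0, "rz": 0}]'

```text
clock: 9.3
ee_pos: [0.471, -0.0524, 0.0585]
eef_rot: [[0.306, 0.952, 0.003], [0.952, -0.306, -0.006], [-0.005, 0.004, -1.0]]
force: [-9.1, 0.7, 35.5]
finger_gap: 0.0006
```

>>> drive_tool --moves '[{"jaw": 0, "tx": 0, "ty": 0, "tz": -0.001, "rx": 0, "ry": 0, "rz": 0}, {"jaw": 0, "tx": 0, "ty": 0, "tz": -0.0015, "rx": 0, "ry": 0, "rz": 0}]'

```text
clock: 9.55
ee_pos: [0.4711, -0.0525, 0.0581]
eef_rot: [[0.307, 0.952, 0.003], [0.952, -0.307, -0.004], [-0.003, 0.004, -1.0]]
force: [-13.4, 1.1, 51.3]
finger_gap: 0.0004
```

It is on the hard stop: 51 N at z ≈ 58.1 mm against an expected 59 mm. Going straight up, then away.

>>> drive_tool --moves '[{"jaw": 0, "tx": 0, "ty": 0, "tz": 0.01, "rx": 0, "ry": 0, "rz": 0}, {"jaw": 0, "tx": 0, "ty": 0, "tz": 0.05, "rx": 0, "ry": 0, "rz": 0}, {"jaw": 0, "tx": 0, "ty": 0, "tz": 0.1, "rx": 0, "ry": 0, "rz": 0}, {"jaw": 0, "tx": 0.02, "ty": -0.04, "tz": 0.15, "rx": 0, "ry": 0, "rz": 0}, {"jaw": 0, "tx": 0.04, "ty": -0.09, "tz": 0.16, "rx": 0, "ry": 0, "rz": 0}, {"jaw": 0, "tx": 0.05, "ty": -0.14, "tz": 0.16, "rx": 0, "ry": 0, "rz": 0}, {"jaw": 0, "tx": 0.06, "ty": -0.19, "tz": 0.16, "rx": 0, "ry": 0, "rz": 0}, {"jaw": 0, "tx": 0.06, "ty": -0.19, "tz": 0.16, "rx": 0, "ry": 0, "rz": 0}]'

```text
clock: 10.55
ee_pos: [0.5301, -0.247, 0.2182]
eef_rot: [[0.312, 0.95, 0.002], [0.95, -0.312, -0.006], [-0.005, 0.004, -1.0]]
force: [-0.1, -0.1, 0.2]
finger_gap: 0.0003
```

```bash
python3 - <<'E'
from h import *
b=snap('side','s6')['frame'][120:240,210:330];a=snap('top','t6')['frame'][130:250,180:300]
cv2.imwrite('pics/c6.png',np.hstack([cv2.resize(x[:,:,::-1],(400,400),interpolation=cv2.INTER_CUBIC) for x in(a,b)]))
o=r.get_obs();print(o['ee_pos'],o['force'],o['clock'])
d=load('t6');s=load('s6');print('expected lever_end at 0: top',(proj(d,[*h2w(0,-.154),.055])-[180,130])*3.333,'side',(proj(s,[*h2w(0,-.154),.055])-[210,120])*3.333+[400,0])
# bystander change before/after (top, median-free diff)
D=cv2.absdiff(load('top0')['frame'],d['frame']).max(2)>35;print('diff px',D.sum())
E
```

```text
[ 0.53061326 -0.24284882  0.21785855] [ 0.21077104  0.12897508 -1.14454814] 10.65
expected lever_end at 0: top [382.66092038 309.53421427] side [648.84326098 358.45726109]
diff px 45002
```

View pics/c6.png

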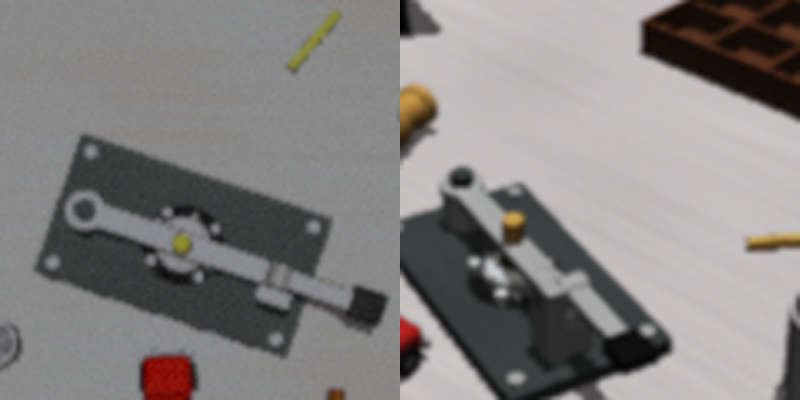

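The paddle's end in the top crop is at (384,308), against (383,310) expected for a fully lowered lever. The bolt and screw are still at (85,211) and (181,243). The watch, car and tie bar haven't moved, and the hand is clear.

```bash
python3 -c "
from h import *
print(ticket.sign_off())"
```

```text
the job is handed in; nothing more can be done
None
```

The watch is clamped and the job is handed in, at about 10.7 s of the 48 s allowed. With the jaws shut, I swung the strap home with the outside of a finger until it met its stop. Only then did I push the cam lever down to its hard stop with the fingertips, and I moved the hand clear.

**What the last checks showed**
- **Strap:** it measured 0.003 rad from home before I pushed the lever, and the bolt and screw were in the same place afterwards.
- **Lever:** its end was within about 2 crop pixels (under 2 mm) of where it should be when fully down. The fingertips stopped at z = 58.1 mm, against 59 mm expected.
- **Other things:** the watch, tie bar and car, and the parts of the loupe, cigar holder, opera glasses and baby cup inside the final crops, showed no visible movement.

**What disagreed or was not settled**
- **Camera offset:** the two cameras disagreed by about 3–6 mm on the holder. The strap met its stop 3.7 mm past my top-view estimate, which matches the side view, so I allowed 3 mm for it.
- **Forces:** the last push on the lever peaked at 51 N vertically, through the fingertips. That is under the 120 N wrist limit; I took the 40 N limit to cover only the arm and gripper body. Pressing the strap against its stop also gave 7.6 N downward on the tool, which I put down to friction.
- **Before/after check:** the whole-image comparison told me nothing, because the arm and its shadow dominate it. The bystander check was therefore by eye only, with nothing measured.

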